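# Press the spaghetti box's lid shut under its springs

### The arm

A 6-joint arm with a two-finger parallel gripper is mounted at the origin on the work surface. World frame = base frame: x ahead of the robot, y to its left, z up, the work surface at z = 0. Lengths are in m, angles in rad, forces in N, time in s.
With the tool pointing down it reaches from about 0.275 to 0.975 m from the base axis. Payload 8.4 kg.
Tool frame: the origin (TCP) lies on the centre line of the jaws, within the pads' length; the fingertips stand 17 mm ahead of it and the grasp point (between the pads) lies 2 mm behind it; z points along the fingers, y is the line along which they close (so a half turn about z gives the same grasp; the last joint's range is limited). The gripper opens to 92 mm and grips with 3 to 60 N. Pads are 20 mm wide; open, the fingers measure 128 mm over their backs; the gripper's body (75 mm by 189 mm) begins 69 mm behind the grasp point.
Start: joints at [-1.213, 0.353, 1.633, -0, 1.155, -0.002], TCP at [0.22, -0.585, 0.232] pointing down, gripper open.
Joint ranges: [-2.63, 2.63], [-0.92, 2.1], [0.06, 2.66], [-1.3, 4.44], [0, 2.69], [-3.02, 3.02]. Speed limits (rad/s): [2.22, 2.22, 2.79, 3.14, 3.14, 3.14].

### API

Orientations are given as a rotation vector (axis times angle).
In Python, from workcell import r, vision, order gives the robot as it stands.
- The arm moves only by the tool jog_arm, never from a script. Its argument "increments" is a list that holds one entry, the list of rows, each a list of 7 numbers: the shift along the tool's x, y, z in mm, then the turn, a rotation vector about the tool's x, y, z in units of 5 degrees (1.0 is 5 degrees), then the closure in counts, from 0 (fully open) to 255 (shut). A call has 1 to 20 rows; each row shifts and turns the commanded pose from where the row before left it, along the tool's axes as they then stand; what a row does not reach is not made up. A row lasts 1/8 s, in which the tool goes at most 62.5 mm and 10.7 degrees, less where a joint would pass 70% of its speed; a pose out of reach is approached as far as the arm can. A call with a gripper value outside its range is refused whole. The fingers move at their own pace and stop on an object; "newtons" is the grip in N (left out, the last holds). Time passes only in rows, so rows that do not move let the fingers close. It gives the time, the measured TCP pose, the force, the opening and the grip force at its end, in the units of the state.
- r.observe(): the state, without advancing time (a new reading comes with each control period).
- vision.capture(name): name is "side" or "top"; returns a dict with "frame" (480x640x3 uint8, blue, green, red), "fx", "fy", "cx", "cy" (pixels), "camera_from_world" (4x4, takes a point from world to camera coordinates). Camera axes: x right, y up, looking along -z (the intrinsics and any distortion apply to the point x, -y, -z); pixel columns grow to the right and rows downward; lengths in m; the calibration is good to about 2 mm. A picture is of the moment at which its call begins. There is no depth.
- order.hand_in(): hands the job in; it is judged then, once.
The state is a dict: "time_s": time; "joint_pos": joint angles; "joint_vel": joint speeds; "joint_efforts": joint torques, N m; "position": TCP position; "orientation": TCP orientation; "wrist_force": force on the tool from outside, world axes, zero at the start; "torque": the same for the moment, N m; "grip_width": finger opening in m; "grasp_force": force on a finger pad.
Only numpy, scipy, OpenCV 4.12 (cv2) and the standard library are available. Lean on these libraries where they do the work, as an engineer would, in place of code of your own. Each camera call takes 0.05 s, during which the arm holds its last target. There are 200 camera calls.

### The job

The long spaghetti box on the worktop was left partly open. Press down hard with your fingertips on the black rubber pad of its wooden lid (the waxed wood itself is slippery) and slide the lid shut, so that its front edge passes under the two leaf springs and comes fully home against the end wall; then take your hand away. Only press and slide the lid, do not lift it, and leave the jars, tin and bottle standing where they are.

Things in the scene. Friction and masses are not known exactly. Their poses are not given: they have to be found in the camera images.
- pasta_box: White steel box, 320 x 124 mm, long walls 6 mm thick and 76.5 mm high; its rubber feet hold it fast to the worktop. Origin: centre of its underside, at worktop height; z up, +x along its length to the mouth end, where the springs are. The lid slides along x, between the long walls, on slick ledges 66 mm high. The points below are given in this frame.
- cover_edge (a point): Middle of the top front edge of the box's fixed white cover, at x = -50 mm, 80.5 mm high. The cover is 4 mm thick, spans the full width from here back to x = -160 mm, 2.5 mm above the lid: the lid's rear edge is always under it and cannot be reached.
- spring_lips (a point): Point midway between the lips of the two steel leaf springs, at x = 92 mm, y = 0, 82 mm high. The springs are 16 mm wide, centred at y = +40 and -40 mm (64 mm free between them); from the turned-up lips they dip to 70 mm height at x = 110 mm, 4 mm below the lid's top, and rise to a bracket at x = 148 to 162 mm, 86 mm high.
- lid: Loose wooden lid, 214 x 108 x 8 mm, 0.14 kg, its top 74 mm over the worktop. Origin: centre of its underside; axes as the box's. Shut, it is at x = 47 mm; it starts 55 to 85 mm short. Its front edge wedges the sprung leaves up; they then press on it with about 6 N and keep it shut. At the lips they resist with up to 7 N; the push can only come from friction on the pad: press with 15 to 20 N.
- lid_pad (a point): Centre of the top of the black rubber pad let into the lid's top (50 mm along x, 60 mm along y, 1 mm proud), 30 mm ahead of the lid's origin, 75 mm over the worktop. The pad grips (friction 0.8 to 1.1); the waxed wood around it is slippery (about 0.2), as are the ledges and springs. When the lid starts, the pad's rear edge is at least 15 mm clear of the fixed cover.
- lid_front (a point): Middle of the lid's front top edge, 107 mm ahead of the lid's origin. Shut, it lies at the end wall.
- end_wall (a point): Fixed point on the inner face of the box's end wall, at x = 154 mm, y = 0 in the box's frame and the height of the lid's top: where lid_front comes to lie when the lid is home.
- sauce_jar: Bystander: red sauce jar with a steel cap, 74 mm wide, 115 mm high, loose; origin at the centre of its underside.
- bean_can: Bystander: food tin with a white paper label, 74 mm wide, 95 mm high, loose; origin at the centre of its underside.
- spice_jar: Bystander: amber spice jar with a black cap, 48 mm wide, 95 mm high, loose; origin at the centre of its underside.
- oil_bottle: Bystander: yellow oil bottle with a white cap, 58 mm wide, 150 mm high, loose; origin at the centre of its underside.
Not all that is in view belongs to the job. Of the things like the lid, leave any that is green or grey; of the rest the larger one is meant.

How it is judged:
By the outcome, as a careful person would: the job done as asked, in the order asked, and still so for the second after the job is handed in, with the robot touching nothing.
It also fails if it takes over 45 s, if anything falls off the work surface, if the arm or the gripper's body presses on something with over 40 N, if the wrist force passes 120 N, or if a joint passes its speed limit or range.

## Working session

There is one attempt and no reset: what is moved stays moved. The work goes in short steps, Python scripts to look and compute and a tool call to move; the robot and the scene stay as the last step left them, time stands still between calls to the robot, and variables do not carry over. Pictures are saved under pics/ and viewed, at most 10 in all, crops included, and the job is handed in when it is done.

Besides the shell and the picture viewer there is one more tool, called after ">>>" as name([rows], argument=value, ...), one row to a line, values as JSON. jog_arm: Moves the arm, as the interface text tells. Its arguments: {"type":"object","properties":{"increments":{"type":"array","items":{"type":"array","items":{"type":"array","items":{"type":"number"}}}},"newtons":{"type":"number"}},"required":["increments"]}

```bash
mkdir -p pics; python3 - <<'E'
from workcell import r, vision, order
import cv2
for n in("top","side"):
    c=vision.capture(n); cv2.imwrite(f"pics/{n}0.png",c["frame"]); print({k:v for k,v in c.items() if k!="frame"})
print(r.observe())
E
```

```text
{'fx': 567.8261250488246, 'fy': 567.8261250488246, 'cx': 321.0979801423533, 'cy': 234.56288180399164, 'camera_from_world': array([[-0.02324646, -0.99932483,  0.02845157, -0.02663401],
       [ 0.99805145, -0.02154967,  0.05855701, -0.5550733 ],
       [-0.05790435,  0.02975737,  0.99787854, -1.02389272],
       [ 0.        ,  0.        ,  0.        ,  1.        ]])}
{'fx': 458.06467159329026, 'fy': 458.06467159329026, 'cx': 322.2454770834764, 'cy': 244.212120926063, 'camera_from_world': array([[ 0.94003257, -0.34102928, -0.00614863, -0.49344391],
       [ 0.20529664,  0.55131178,  0.80864616, -0.13796665],
       [-0.27238221, -0.76141602,  0.58826319, -0.71994569],
       [ 0.        ,  0.        ,  0.        ,  1.        ]])}
{'time_s': 0.1, 'joint_pos': array([-1.21338373e+00,  3.53579395e-01,  1.63406104e+00,  1.07465312e-05,
        1.15520806e+00, -2.39423563e-03]), 'joint_vel': array([ 0.00102885, -0.00162023, -0.00320073, -0.00098101, -0.00053504,
        0.00212673]), 'joint_efforts': array([ 1.89557941e-03, -5.94899225e+01, -3.34932339e+01,  7.00640841e-02,
        1.82866515e-02, -5.11987491e-05]), 'position': array([ 0.21991427, -0.58457218,  0.2309379 ]), 'orientation': array([-3.08967376e+00, -5.61911258e-01,  3.33003442e-04]), 'wrist_force': array([-0.37786397,  0.45190694, -1.19633439]), 'torque': array([-0.01933284,  0.01361313, -0.00026849]), 'grasp_force': 0.0, 'grip_width': 0.09153843203695188}
```

View pics/top0.png

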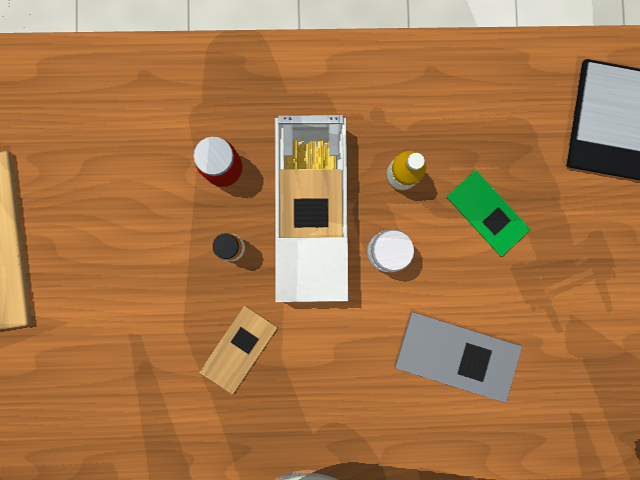

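View pics/side0.png

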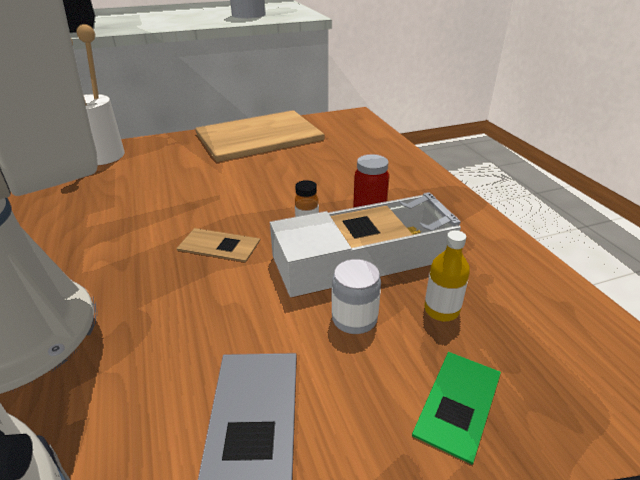

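The top view shows the box with its mouth at the top, near (311,118), its cover at rows 238–301 and the pad at about (311,213). The loose wooden, grey and green plates are decoys. Next I measure the pad and the cover.

```bash
cat > h.py <<'E'
import numpy as np, cv2
from workcell import r, vision, order
def back(c,uv,z):
    T=c["camera_from_world"];R=T[:3,:3];o=-R.T@T[:3,3]
    u,v=uv; d=R.T@np.array([(u-c["cx"])/c["fx"],-(v-c["cy"])/c["fy"],-1.])
    return o+d*(z-o[2])/d[2]
def proj(c,p):
    q=c["camera_from_world"][:3,:3]@p+c["camera_from_world"][:3,3]
    return np.array([c["cx"]-c["fx"]*q[0]/q[2],c["cy"]+c["fy"]*q[1]/q[2]])
def rect(mask,uv):
    n,l=cv2.connectedComponents(mask.astype(np.uint8)); k=l[int(uv[1]),int(uv[0])]
    return cv2.minAreaRect(cv2.findContours((l==k).astype(np.uint8),0,1)[0][0])
E
python3 - <<'E'
from h import *
c=vision.capture("top");f=c["frame"]
m=f.max(2)<60; R=rect(m,(311,213)); print(R)
b=cv2.boxPoints(R); P=np.array([back(c,p,.075) for p in b]); print("pad",P.round(4),P.mean(0).round(4),[np.linalg.norm(P[i]-P[i-1]).round(4) for i in range(4)])
w=f.min(2)>205; R=rect(w,(311,270)); print(R)
b=cv2.boxPoints(R); P=np.array([back(c,p,.0805) for p in b]); print("cov",P.round(4),P.mean(0).round(4),[np.linalg.norm(P[i]-P[i-1]).round(4) for i in range(4)])
s=vision.capture("side");g=s["frame"]
R=rect(g.max(2)<60,(361,227)); n,l=cv2.connectedComponents((g.max(2)<60).astype(np.uint8)); ys,xs=np.where(l==l[227,361]); print("side pad",xs.mean(),ys.mean(),len(xs),back(s,(xs.mean(),ys.mean()),.075))
cv2.imwrite("pics/crop.png",cv2.resize(f[105:310,260:365],None,fx=2.9,fy=2.9,interpolation=cv2.INTER_CUBIC))
E
```

```text
((310.5, 213.0), (28.0, 33.0), 90.0)
pad [[ 0.6137  0.0082  0.075 ]
 [ 0.6126 -0.049   0.075 ]
 [ 0.5638 -0.0479  0.075 ]
 [ 0.5651  0.0092  0.075 ]] [ 0.5888 -0.0199  0.075 ] [np.float64(0.0487), np.float64(0.0572), np.float64(0.0487), np.float64(0.0571)]
((311.5, 209.5), (183.0, 71.0), 90.0)
cov [[ 0.7551  0.0365  0.0805]
 [ 0.7531 -0.0871  0.0805]
 [ 0.4359 -0.0788  0.0805]
 [ 0.4389  0.0423  0.0805]] [ 0.5957 -0.0218  0.0805] [np.float64(0.3162), np.float64(0.1235), np.float64(0.3174), np.float64(0.1212)]
side pad 360.4 226.72083333333333 480 [ 0.58979108 -0.02263914  0.075     ]
```

View pics/crop.png

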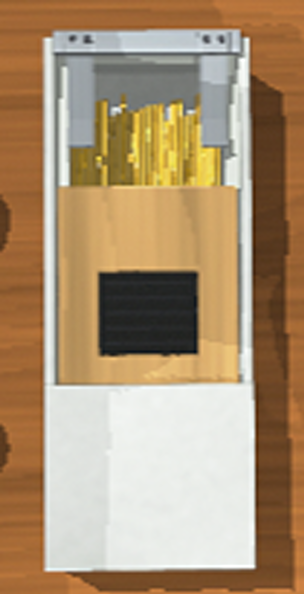

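The lid's front edge is at about row 169 and the cover's front edge at row 237.4, and the pad is well clear of the cover. Now I work out the box axis, the slide distance and the first move.

```bash
cat >> h.py <<'E'
from scipy.spatial.transform import Rotation as Ro
def totool(target,yaw):
    s=r.observe();M=Ro.from_rotvec(s["orientation"]);Y=M.apply([0,1,0]);d=np.asarray(target)-s["position"]
    print("pos",s["position"].round(4),"z-axis",M.apply([0,0,1]).round(3),"y-az deg",np.degrees(np.arctan2(Y[1],Y[0])).round(2),"F",s["wrist_force"].round(1))
    print("shift tool mm",(1e3*M.inv().apply(d)).round(1),"turn units about tool z",(-(yaw-np.degrees(np.arctan2(Y[1],Y[0])))/5).round(2))
E
python3 - <<'E'
from h import *
c=vision.capture("top")
F=back(c,(311.7,237.6),.0805);B=back(c,(311.7,301.5),.0805);E=back(c,(311.3,115.7),.0855)
ax=E-B;ax[2]=0;print("len",np.linalg.norm(ax),np.linalg.norm((F-B)[:2]));ax/=np.linalg.norm(ax)
pad=np.array([.5892,-.0205,.075]);lf=back(c,(311,169.1),.074)
O=F+.05*ax
print("F",F,"yaw",np.degrees(np.arctan2(ax[1],ax[0])),"pad box x",(pad-O)@ax,"lat",(pad-O)@[-ax[1],ax[0],0],"front box x",(lf-O)@ax)
E2=(O[:2]+.154*ax[:2]);print("O",O,"endwall",E2)
yaw=np.degrees(np.arctan2(ax[1],ax[0]));totool([pad[0],pad[1],.16],yaw)
E
```

```text
len 0.32033160979988534 0.10924306395299513
F [ 0.54575345 -0.02089455  0.0805    ] yaw -1.1424955667147771 pad box x -0.006569958181163767 lat 0.0012607478103412268 front box x 0.06985549292558473
O [ 0.59574351 -0.0218915   0.0805    ] endwall [ 0.7497129 -0.0249621]
pos [ 0.22   -0.5848  0.2312] z-axis [-0.     0.001 -1.   ] y-az deg -69.39 F [-0.6  0.1  0.3]
shift tool mm [ 544.2 -398.1   71.5] turn units about tool z -13.65
```

>>> jog_arm([
  [[32,-23.4,0,0,0,0,255],[32,-23.4,0,0,0,0,255],[32,-23.4,0,0,0,0,255],[32,-23.4,0,0,0,0,255],[32,-23.4,0,0,0,0,255],[32,-23.4,0,0,0,0,255],[32,-23.4,0,0,0,0,255],[32,-23.4,0,0,0,0,255],[32,-23.4,0,0,0,0,255],[32,-23.4,0,0,0,0,255],[32,-23.4,0,0,0,0,255],[32,-23.4,0,0,0,0,255],[32,-23.4,0,0,0,0,255],[32,-23.4,0,0,0,0,255],[32,-23.4,0,0,0,0,255],[32,-23.4,0,0,0,0,255],[32,-23.4,0,0,0,0,255]],
], newtons=20)

```text
time_s: 2.38
position: [0.5897, -0.0199, 0.2315]
orientation: [3.091, 0.562, -0.0]
wrist_force: [-0.5, -0.2, 0.1]
grip_width: 0.0005
grasp_force: 0.0
```

>>> jog_arm([
  [[0,0,0,0,0,-1.95,255],[0,0,0,0,0,-1.95,255],[0,0,0,0,0,-1.95,255],[0,0,0,0,0,-1.95,255],[0,0,0,0,0,-1.95,255],[0,0,0,0,0,-1.95,255],[0,0,0,0,0,-1.95,255],[0,0,0,0,0,0,255]],
])

```text
time_s: 3.38
position: [0.5891, -0.0211, 0.2315]
orientation: [-2.244, -2.198, 0.0]
wrist_force: [-0.4, 0.2, -0.1]
grip_width: 0.0001
grasp_force: 0.0
```

```bash
python3 -c "
from h import *
totool([.5892,-.0205,.112],-1.14); s=r.observe(); print(s['time_s'],s['grip_width'],s['joint_pos'].round(2),s['wrist_force'])"
```

```text
pos [ 0.5891 -0.0211  0.2315] z-axis [-0.  0. -1.] y-az deg -1.2 F [-0.4  0.2 -0.1]
shift tool mm [6.000e-01 1.000e-01 1.195e+02] turn units about tool z -0.01
3.375 9.001113834420467e-05 [-0.04  0.3   1.71  0.    1.13 -0.02] [-0.43623612  0.18215039 -0.07489282]
```

>>> jog_arm([
  [[0,0,25,0,0,0,255],[0,0,25,0,0,0,255],[0,0,25,0,0,0,255],[0,0,25,0,0,0,255],[0,0,20,0,0,0,255],[0,0,10,0,0,0,255],[0,0,0,0,0,0,255]],
])

```text
time_s: 4.25
position: [0.5889, -0.0211, 0.1012]
orientation: [-2.245, -2.197, 0.001]
wrist_force: [0.2, 0.7, 0.5]
grip_width: 0.0006
grasp_force: 0.0
```

```bash
python3 -c "
from h import *
c=vision.capture('side');cv2.imwrite('pics/s1.png',cv2.resize(c['frame'][130:310,260:480],None,fx=3,fy=3,interpolation=cv2.INTER_CUBIC))
print(proj(c,np.array([.5892,-.0205,.075])), r.observe()['position'],r.observe()['wrist_force'])"
```

```text
[359.61447936 226.16161598] [ 0.58934186 -0.02112167  0.10182965] [0.46854673 0.04806172 0.09155365]
```

View pics/s1.png

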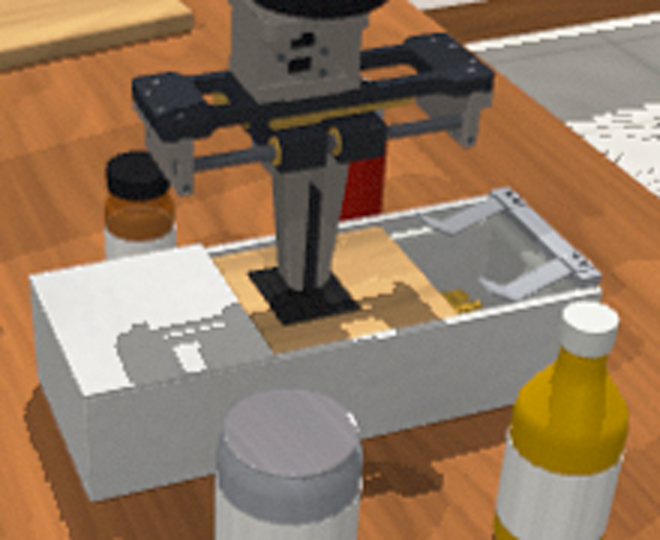

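The closed fingertips hang just above the middle of the pad, around crop (305,290). The gripper body lies along the box and is clear of the jars. I descend gently until they touch.

>>> jog_arm([
  [[0,0,4,0,0,0,255],[0,0,3,0,0,0,255],[0,0,2,0,0,0,255],[0,0,1,0,0,0,255],[0,0,0,0,0,0,255]],
])

```text
time_s: 4.92
position: [0.5897, -0.0211, 0.0924]
orientation: [2.243, 2.199, 0.001]
wrist_force: [-1.4, -0.2, 6.2]
grip_width: 0.0005
grasp_force: 3.3
```

>>> jog_arm([
  [[0,0,0.5,0,0,0,255],[0,0,0.5,0,0,0,255],[0,0,0,0,0,0,255]],
])

```text
time_s: 5.3
position: [0.5903, -0.0211, 0.0924]
orientation: [2.242, 2.198, 0.003]
wrist_force: [-2.3, 0.0, 15.2]
grip_width: 0.0003
grasp_force: 7.4
```

>>> jog_arm([
  [[0,0,0.4,0,0,0,255],[0,2,0,0,0,0,255],[0,3,0,0,0,0,255],[0,3,0,0,0,0,255],[0,2,0,0,0,0,255],[0,0,0,0,0,0,255]],
])

```text
time_s: 6.05
position: [0.6009, -0.0214, 0.0924]
orientation: [2.242, 2.198, 0.004]
wrist_force: [-2.8, -0.1, 16.1]
grip_width: 0.0004
grasp_force: 8.2
```

>>> jog_arm([
  [[0,3,0.2,0,0,0,255],[0,3,0,0,0,0,255],[0,3,0,0,0,0,255],[0,3,0,0,0,0,255],[0,3,0,0,0,0,255],[0,0,0,0,0,0,255]],
])

```text
time_s: 6.8
position: [0.6161, -0.0217, 0.0924]
orientation: [2.241, 2.197, 0.004]
wrist_force: [-1.8, 0.2, 18.3]
grip_width: 0.0004
grasp_force: 8.5
```

```bash
python3 -c "
from h import *
c=vision.capture('side');cv2.imwrite('pics/s2.png',cv2.resize(c['frame'][130:310,260:480],None,fx=3,fy=3,interpolation=cv2.INTER_CUBIC))
print(r.observe()['position'],r.observe()['wrist_force'])"
```

```text
[ 0.61604444 -0.02168944  0.09236204] [-2.42617572  0.15397863 17.19218245]
```

View pics/s2.png

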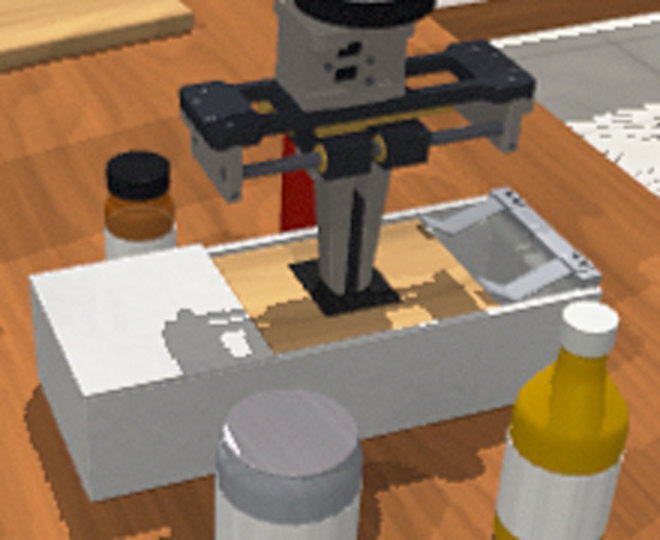

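The lid moves with the fingertips, and its front edge is now just under the spring lips, at crop (490,300). I carry on.

>>> jog_arm([
  [[0,2,0.1,0,0,0,255],[0,2,0,0,0,0,255],[0,2,0,0,0,0,255],[0,2,0,0,0,0,255],[0,2,0,0,0,0,255],[0,2,0,0,0,0,255]],
])

```text
time_s: 7.6
position: [0.6256, -0.0219, 0.0923]
orientation: [-2.243, -2.199, 0.001]
wrist_force: [-10.5, -0.7, 26.1]
grip_width: 0.0003
grasp_force: 13.3
```

>>> jog_arm([
  [[0,3,0,0,0,0,255],[0,3,0,0,0,0,255],[0,3,0,0,0,0,255],[0,3,0,0,0,0,255],[0,3,0,0,0,0,255]],
])

```text
time_s: 8.22
position: [0.6417, -0.0222, 0.0924]
orientation: [2.243, 2.199, 0.001]
wrist_force: [-7.1, 0.6, 20.9]
grip_width: 0.0002
grasp_force: 10.5
```

>>> jog_arm([
  [[0,3,0,0,0,0,255],[0,3,0,0,0,0,255],[0,3,0,0,0,0,255],[0,3,0,0,0,0,255],[0,3,0,0,0,0,255],[0,3,0,0,0,0,255],[0,3,0,0,0,0,255],[0,2,0,0,0,0,255],[0,0,0,0,0,0,255]],
])

```text
time_s: 9.35
position: [0.6651, -0.0227, 0.0924]
orientation: [2.242, 2.198, 0.002]
wrist_force: [-4.8, 0.3, 18.3]
grip_width: 0.0
grasp_force: 9.3
```

```bash
python3 -c "
from h import *
c=vision.capture('side');cv2.imwrite('pics/s3.png',cv2.resize(c['frame'][130:310,260:480],None,fx=3,fy=3,interpolation=cv2.INTER_CUBIC))
print(r.observe()['position'],r.observe()['wrist_force'])"
```

```text
[ 0.66506996 -0.02264484  0.09235947] [-4.92555367  0.09093328 18.5199861 ]
```

View pics/s3.png

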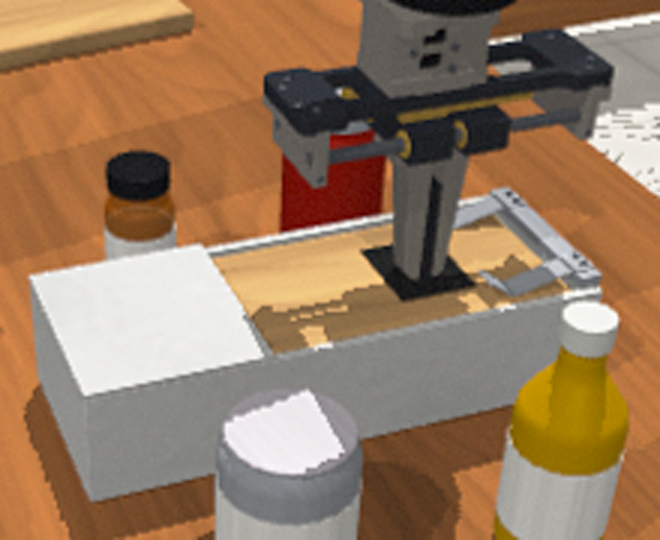

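The springs now ride on the lid, and about 8 mm remain to the end wall. I creep forward until the force rises.

>>> jog_arm([
  [[0,1.5,0,0,0,0,255],[0,1.5,0,0,0,0,255],[0,1.5,0,0,0,0,255],[0,1,0,0,0,0,255],[0,1,0,0,0,0,255],[0,0,0,0,0,0,255]],
])

```text
time_s: 10.15
position: [0.6714, -0.0228, 0.0924]
orientation: [2.243, 2.198, 0.002]
wrist_force: [-5.2, -0.1, 19.3]
grip_width: 0.0001
grasp_force: 9.4
```

>>> jog_arm([
  [[0,1,0,0,0,0,255],[0,1,0,0,0,0,255],[0,0,0,0,0,0,255]],
])

```text
time_s: 10.52
position: [0.6733, -0.0228, 0.0924]
orientation: [2.243, 2.198, 0.002]
wrist_force: [-5.5, -0.1, 18.7]
grip_width: 0.0003
grasp_force: 9.4
```

>>> jog_arm([
  [[0,1,0,0,0,0,255],[0,0.5,0,0,0,0,255],[0,0,0,0,0,0,255]],
])

```text
time_s: 10.9
position: [0.6734, -0.0228, 0.0923]
orientation: [-2.243, -2.199, 0.001]
wrist_force: [-11.4, 0.9, 23.7]
grip_width: 0.0003
grasp_force: 11.6
```

>>> jog_arm([
  [[0,0.7,0,0,0,0,255],[0,0.5,0,0,0,0,255],[0,0,0,0,0,0,255]],
])

```text
time_s: 11.28
position: [0.6735, -0.0228, 0.0924]
orientation: [-2.242, -2.198, 0.004]
wrist_force: [-14.4, 1.0, 26.3]
grip_width: 0.0008
grasp_force: 13.4
```

It stopped firmly where it should (0.6734 measured, about 0.673 predicted), and the horizontal force is rising, so the lid is home. I relax the push slightly and lift straight off.

>>> jog_arm([
  [[0,-1,0,0,0,0,255],[0,0,-1,0,0,0,255],[0,0,-2,0,0,0,255],[0,0,-5,0,0,0,255],[0,0,-15,0,0,0,255],[0,0,-25,0,0,0,255],[0,0,-30,0,0,0,255],[0,0,-30,0,0,0,255],[0,0,-30,0,0,0,255],[0,-30,0,0,0,0,255],[0,-40,0,0,0,0,255],[0,-40,0,0,0,0,255],[0,-40,0,0,0,0,255],[0,-40,0,0,0,0,255],[0,-40,0,0,0,0,255],[0,0,0,0,0,0,255]],
])

```text
time_s: 13.28
position: [0.4424, -0.0182, 0.2287]
orientation: [2.243, 2.199, 0.0]
wrist_force: [0.9, -0.0, 0.1]
grip_width: 0.0001
grasp_force: 0.0
```

```bash
python3 - <<'E'
from h import *
c=vision.capture("top");f=c["frame"];print(r.observe()["position"],r.observe()["wrist_force"])
cv2.imwrite("pics/t4.png",f)
s=vision.capture("side");g=s["frame"];cv2.imwrite('pics/s4.png',cv2.resize(g[130:310,260:480],None,fx=3,fy=3,interpolation=cv2.INTER_CUBIC))
n,l,st,ce=cv2.connectedComponentsWithStats((g.max(2)<60).astype(np.uint8))
t=proj(s,np.array([.5957+.077,-.0219-.0015,.075]));print(t)
for i in range(1,n):
    if st[i,4]>150 and np.hypot(*(ce[i]-t))<40: print(ce[i],st[i],back(s,ce[i],.075))
E
```

```text
[ 0.44439654 -0.01826931  0.22898366] [ 0.38547385 -0.29669653  0.38608263]
[401.98091961 218.1386643 ]
[402.66509434 218.29716981] [385 209  36  20 424] [ 0.67362056 -0.0243167   0.075     ]
```

View pics/s4.png

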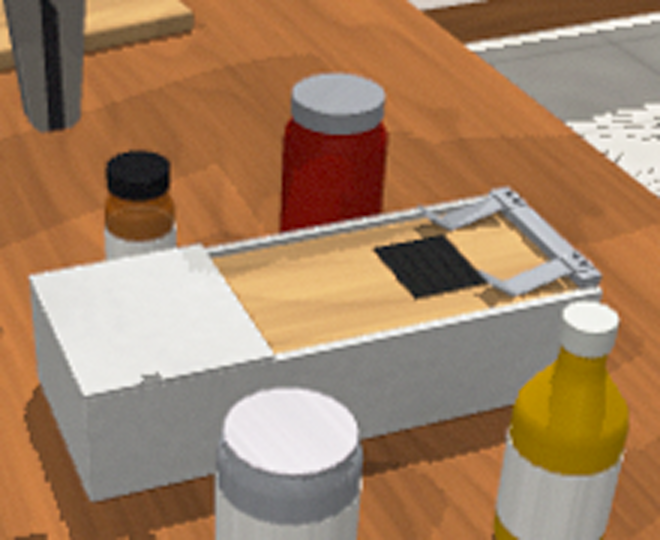

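View pics/t4.png

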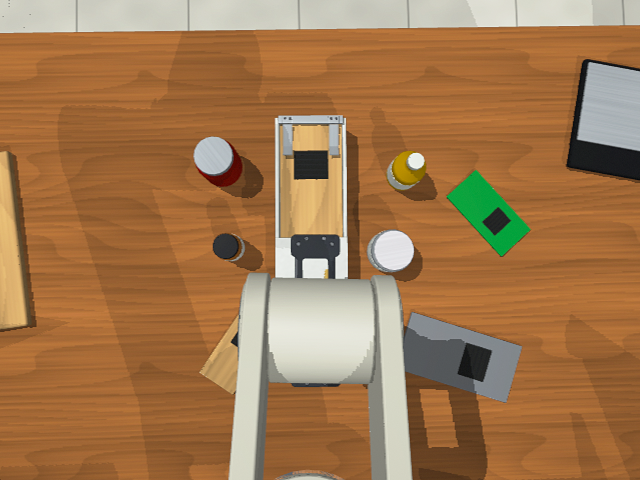

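The lid is shut under both springs. Its pad measures x = 0.6736, where 0.6727 is expected for a shut lid. The bystanders have not moved and the hand is clear.

```bash
python3 -c "
from workcell import order
print(order.hand_in())"
```

```text
the job is handed in; nothing more can be done
None
```

The lid is shut under both leaf springs and home against the end wall. The jars, tin and bottle are where they stood, the hand is clear, and the job was handed in at about 13.4 s. The press peaked at about 26 N, above the 15–20 N you gave, at the spring lips and again against the end wall.

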